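# Set the laminator up for a thick pouch

### The job

Get the laminator ready to seal the picture strip on its tray in a thick pouch: press its raised green jam-release lever down flat, then switch the machine on by pressing the end of its red rocker that bears the white bar, then press the orange thick-pouch button fully in, keep it in for a moment, and let it go. Leave the blue and grey buttons alone, do not lift or shove the machine, and leave everything else on the table where it stands.

Things in the scene. Friction and masses are not known exactly. Their poses are not given: they have to be found in the camera images.
- laminator: White and grey A4 laminator, about 2.6 kg, loose on the table; 150 mm deep (x), 390 wide (y), flat deck 84 high. Origin: centre of its underside. x points from the feed slot (front, robot side) to the back, y to the lever's end. Feed tray with strip juts out to x = -157, 37 high. On deck: lever at y = +155; on a black panel (top at 86) buttons at y = -21, -63, -105, rocker at y = -155.
- release_lever (a joint): Green jam-release lever at the deck's left end: flat paddle 66 x 22 x 6 mm along the machine's x. Hinged at its back end (machine x = +34, height 86 mm); the front end rises. Rad: 0 = down flat (top face 92 mm above the table), 0.65 = fully up; starts at 0.4 to 0.65. Stays where it is left (friction: 2 to 3 N at the pad), hard stop at 0.
- lever_pad (a point): Point on the top face of the lever, in the ribbed thumb area 52 mm from the hinge (14 mm from the free front end). It moves with the lever. With the lever down flat it is at x = -18, y = +155, height 92 mm in the machine's frame.
- rocker (a joint): Red power rocker, 31 mm long along the machine's x, 20 wide: two flat wings in a shallow V over the pivot (machine x = 0, y = -155, height 86 mm). Rad: 0 = off, the start (back wing raised, front wing flat); 0.32 = on (back wing flat, its top at 90 mm). Moves stiffly and stays where it is left: press it right over; about 4 N at the on end, then a hard stop. Bezel 1 mm high.
- rocker_on_end (a point): Point on the top of the rocker's back wing, the on end, which bears the white bar; 12 mm from the pivot towards the machine's back (+x). It moves with the rocker: height about 93.5 mm off, 90 mm on. A finger 22 to 29 mm broad must stay on the back side of the pivot: aim 2 or 3 mm farther back than this point.
- thick_button (a joint): Orange round button, thick pouch: 20 mm across, stands 6 mm proud of the panel; spring return. Value in m: 0 = released, 0.0045 = fully in, which takes about 5 N (1 N to start).
- thick_button_top (a point): Centre of the top face of the orange button (x = 0, y = -105 mm, 92 mm high when released); moves with it.
- thin_button (a joint): Blue round button, thin pouch, same make: not to be pressed. 0 = released.
- thin_button_top (a point): Centre of the top of the blue button, 42 mm to the left of the orange one.
- reverse_button (a joint): Grey round button, motor reverse, same make: not to be pressed. 0 = released.
- reverse_button_top (a point): Centre of the top of the grey button, 84 mm to the left of the orange one.
- teal_cup: Turquoise cup, mouth 70 mm across, 90 mm high, loose; origin under its centre, as for all the things below. Leave alone.
- clear_cup: Clear plastic cup, mouth 70 mm across, 85 mm high, loose. Leave alone.
- amber_bottle: Amber bottle with black cap, 44 mm across, 110 mm high, loose. Leave alone.
- glue_stick: Yellow glue stick with red cap, 30 mm across, 96 mm high, standing loose. Leave alone.
- pink_mould: Pink soap mould of six cells, 170 x 120 x 30 mm, loose. Leave alone.
- white_mould: White soap mould of two cells, 110 x 65 x 30 mm, loose. Leave alone.
- soap_bar: Pale pink bar of soap, 55 x 80 x 24 mm, loose. Leave alone.

How it is judged:
By the outcome, as a careful person would: the job done as asked, in the order asked, and still so for the second after the job is handed in, with the robot touching nothing.
It also fails if it takes over 45 s, if anything falls off the work surface, if the arm or the gripper's body presses on something with over 40 N, if the wrist force passes 120 N, or if a joint passes its speed limit or range.

### The arm

A 6-joint arm with a two-finger parallel gripper is mounted at the origin on the work surface. World frame = base frame: x ahead of the robot, y to its left, z up, the work surface at z = 0. Lengths are in m, angles in rad, forces in N, time in s.
With the tool pointing down it reaches from about 0.35 to 0.875 m from the base axis. Payload 4.2 kg.
Tool frame: the origin (TCP) lies midway between the tips of the shut fingers; the grasp point (between the pads) lies 19 mm behind it; z points along the fingers, y is the line along which they close (so a half turn about z gives the same grasp; the last joint's range is limited). The gripper opens to 85 mm and grips with 20 to 120 N. Pads are 22 mm wide; open, the fingers measure 114 mm over their backs; the gripper's body (76 mm by 85 mm) begins 54 mm behind the grasp point. The pads swing forward as they close: fully open they stand 13 mm farther back than shut.
Start: joints at [-0.917, 0.385, 0.008, 0, -1.194, -0.259], TCP at [0.24, -0.577, 0.231] pointing down, gripper open.
Joint ranges: [-3.14, 3.14], [-1.21, 2.06], [-1.07, 1.41], [-3.16, 2.05], [-2.99, -0.16], [-3.1, 3.1]. Speed limits (rad/s): [2.79, 2.79, 3.14, 3.14, 3.14, 3.14].

### API

Orientations are given as a unit quaternion [x, y, z, w].
In Python, from workcell import manip gives the robot as it stands.
- The arm moves only by the shell command python3 -m handwheel 'ROWS'. ROWS is a JSON object of lists of equal length, an entry for each row: "dp": the shift along the tool's x, y, z in mm, a list of three; "turn": the turn, a rotation vector about the tool's x, y, z in rad, a list of three; "gripper": the closure, from 0 (fully open) to 1 (shut). In form: {"dp": [[x, y, z], ...], "turn": [[rx, ry, rz], ...], "gripper": [gripper, ...]}. A call has 1 to 20 rows; each row is the pose to reach, as a shift and turn from the pose commanded when the call began, along the tool's axes at that moment; what a row does not reach only later rows make up. A row lasts 1/10 s, in which the tool goes at most 50 mm and 8.59 degrees, less where a joint would pass 70% of its speed; a pose out of reach is approached as far as the arm can. A call with a gripper value outside its range is refused whole. The fingers move at their own pace and stop on an object; the grip force is fixed at half the most. Time passes only in rows, so rows that repeat a pose let the fingers close. It gives the time, the measured TCP pose, the force, the opening and the grip force at its end, in the units of the state.
- manip.get_state(): the state, without advancing time (a new reading comes with each control period).
- manip.read_camera(name): name is "side" or "top" or "wrist"; returns a dict with "img" (420x560x3 uint8, red, green, blue), "K" (3x3 intrinsics, pixels), "origin" and "attitude" of the camera in the world. Camera axes: x right, y up, looking along -z (the intrinsics and any distortion apply to the point x, -y, -z); pixel columns grow to the right and rows downward; lengths in m; the calibration is good to about 2 mm. The wrist camera is an equidistant fisheye: a pixel r from the principal point sees the ray r / f radians off the axis. A picture is of the moment at which its call begins. There is no depth.
- manip.sign_off(): hands the job in; it is judged then, once.
Trained networks look in the newest picture that a camera, given by its name, has taken for a name from the list of things; names that differ only in an ending like _2 or _b are one class to them, and where a whole thing is asked for, a point or a joint stands for the part that bears it (a point fixed in the world has none). Each returns a list of dicts, best first, with "conf" (0 to 1); they miss things now and then, are a little off and sometimes report something else, mostly with a low value. They report only what shows in the picture. A call takes as long as a camera call.
- manip.trace(camera, query): "pixels" (420x560 bool, what is visible of it) and "centre" ([column, row] in pixels, amid what is visible of it).
- manip.landmark_of(camera, query): "centre" ([column, row] in pixels: a listed point, or the origin of a listed thing).
The state is a dict: "time": time; "joints": joint angles; "joint_velocities": joint speeds; "joint_torque": joint torques, N m; "ee_pos": TCP position; "tcp_rot": TCP orientation; "ft_force": force on the tool from outside, world axes, zero at the start; "torque": the same for the moment, N m; "gripper_width": finger opening in m; "finger_force": force on a finger pad.
Only numpy, scipy, OpenCV 4.12 (cv2) and the standard library are available. Lean on these libraries where they do the work, as an engineer would, in place of code of your own. Each camera call takes 0.05 s, during which the arm holds its last target. There are 200 camera calls.

## Working session

There is one attempt and no reset: what is moved stays moved. The work goes in short steps, Python scripts to look and compute and a shell command to move; the robot and the scene stay as the last step left them, time stands still between calls to the robot, and variables do not carry over. Pictures are saved under pics/ and viewed, at most 10 in all, crops included, and the job is handed in when it is done.

```bash
mkdir -p pics; cat > h.py <<'E'
import numpy as np,cv2
from workcell import manip
from scipy.spatial.transform import Rotation as R
def ray(c,px):
    K=np.array(c["K"]);d=np.array([(px[0]-K[0,2])/K[0,0],(px[1]-K[1,2])/K[1,1]])
    if c.get("fish"):
        r=np.linalg.norm(d); v=np.array([*(d/r*np.sin(r)),np.cos(r)]) if r>1e-9 else np.array([0,0,1.])
    else: v=np.array([*d,1.])
    v=v*[1,-1,-1]
    A=np.array(c["attitude"]); M=A if A.shape==(3,3) else R.from_quat(A).as_matrix()
    return np.array(c["origin"]),M@v
def at(c,px,z):
    o,d=ray(c,px); return o+d*(z-o[2])/d[2]
def cam(n,save=None):
    c=manip.read_camera(n); c["fish"]=n=="wrist"
    if save: cv2.imwrite(f"pics/{save}.png",cv2.cvtColor(c["img"],cv2.COLOR_RGB2BGR))
    return c
E
python3 - <<'E'
from h import *
for n in("top","side"):
    c=cam(n,n+"0"); print(n,c["K"],c["origin"],c["attitude"])
    for q,z in [("lever_pad",.11),("rocker_on_end",.0935),("thick_button_top",.092),("thin_button_top",.092),("reverse_button_top",.092),("laminator",0)]:
        for l in manip.landmark_of(n,q)[:2]: print(q,l["conf"],l["centre"],at(c,l["centre"],z).round(4))
s=manip.get_state();print(s["ee_pos"],s["tcp_rot"],s["ft_force"],s["time"])
E
```

```text
top [[531.08848582   0.         281.15611296]
 [  0.         531.08848582 210.57179072]
 [  0.           0.           1.        ]] [0.33118967 0.02656712 1.58079627] [-0.06066287  0.05444252  0.71192388 -0.69751015]
lever_pad 0.7 [217.0, 228.3] [0.5268 0.2174 0.11  ]
rocker_on_end 0.75 [368.1, 230.1] [ 0.5149 -0.2064  0.0935]
rocker_on_end 0.6 [221.4, 228.4] [0.5284 0.2071 0.0935]
thick_button_top 0.45 [309.2, 225.7] [ 0.5311 -0.0411  0.092 ]
thick_button_top 0.17 [295.1, 224.0] [ 0.5368 -0.0014  0.092 ]
thin_button_top 0.54 [291.7, 222.5] [0.5413 0.0081 0.092 ]
reverse_button_top 0.36 [281.0, 225.8] [0.5325 0.0386 0.092 ]
laminator 0.92 [272.5, 229.4] [0.5346 0.065  0.    ]
side [[489.98797176   0.         273.2629633 ]
 [  0.         489.98797176 202.20809586]
 [  0.           0.           1.        ]] [0.08151444 0.79012708 0.93336568] [-0.11806136  0.37725496  0.8806744  -0.26106095]
lever_pad 0.6 [255.4, 245.5] [0.5228 0.2074 0.11  ]
lever_pad 0.39 [198.3, 248.4] [0.625  0.2833 0.11  ]
rocker_on_end 0.63 [285.5, 239.3] [0.4841 0.1425 0.0935]
rocker_on_end 0.53 [316.1, 177.7] [ 0.5328 -0.0854  0.0935]
thick_button_top 0.45 [305.6, 185.3] [ 0.5415 -0.046   0.092 ]
thin_button_top 0.68 [270.2, 184.2] [ 6.211e-01 -3.000e-04  9.200e-02]
thin_button_top 0.38 [296.1, 195.2] [ 5.425e-01 -4.000e-04  9.200e-02]
reverse_button_top 0.49 [295.2, 205.7] [0.5244 0.0336 0.092 ]
laminator 0.91 [286.9, 239.2] [0.526  0.0682 0.    ]
[ 0.2403998  -0.57689314  0.23135108] [-1.96116144e-01  9.80580673e-01 -2.93176726e-05  2.19117049e-05] [-0.78545072 -0.41952261 -0.25985094] 0.7
```

```bash
python3 - <<'E'
import cv2
a=cv2.imread("pics/top0.png")[150:300,150:400];cv2.imwrite("pics/topc.png",cv2.resize(a,None,fx=3.2,fy=3.2,interpolation=2))
E
```

```text
(no output)
```

View pics/topc.png

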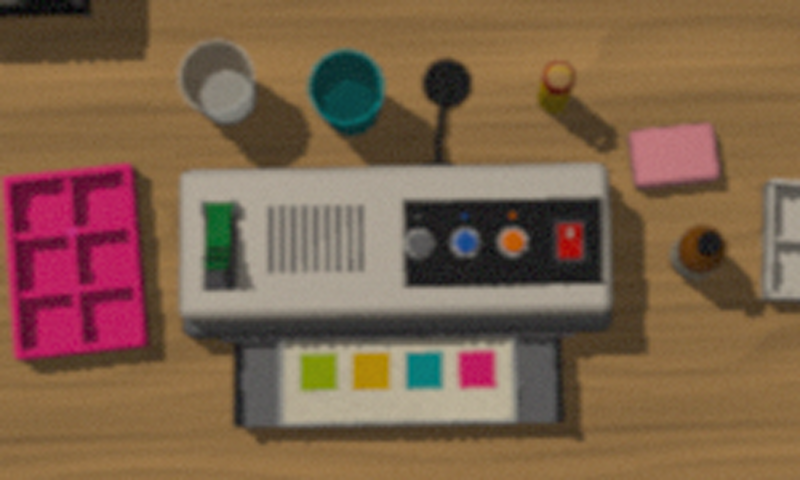

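View pics/side0.png

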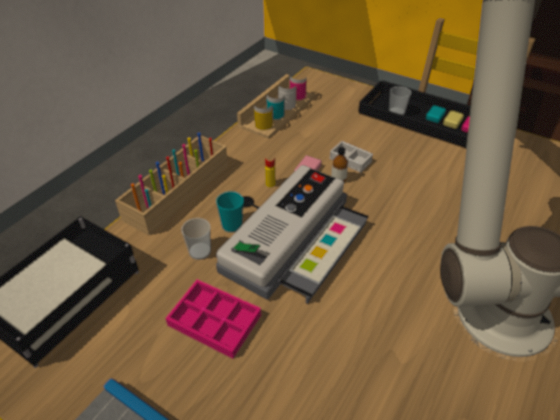

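The top crop shows the laminator unobstructed: lever at full-image (218,225), grey button (281,226), orange (310,225), rocker (328,225), with the white bar at its back end.

```bash
python3 - <<'E'
from h import *
c=cam("top")
hsv=cv2.cvtColor(c["img"],cv2.COLOR_RGB2HSV)
roi=np.zeros((420,560),bool);roi[200:245,205:340]=1
P={}
for n,lo,hi,z,m in [("orange",(8,150,120),(20,255,255),.092,(0,-.105)),("blue",(100,120,80),(125,255,255),.092,(0,-.063)),("green",(45,100,30),(85,255,255),.10,None),("red",(0,150,90),(6,255,255),.090,(0,-.155))]:
    k=((cv2.inRange(hsv,lo,hi)>0)&roi).astype(np.uint8)
    nn,l,st,ce=cv2.connectedComponentsWithStats(k); i=1+st[1:,4].argmax()
    P[n]=at(c,ce[i],z)[:2]; print(n,st[i],ce[i],P[n].round(4))
P["grey"]=at(c,(281.2,225.9),.092)[:2]
u=P["grey"]-P["red"]; v=P["green"]-P["red"]
print("yaw",np.degrees(np.arctan2(-u[0],u[1])),np.degrees(np.arctan2(-v[0],v[1])),np.linalg.norm(u),np.linalg.norm(v))
for q in["laminator"]:
    t=manip.trace("top",q)[0]; k=t["pixels"].astype(np.uint8); print(t["conf"],cv2.minAreaRect(cv2.findNonZero(k)))
for q in["amber_bottle","pink_mould","clear_cup"]:
    l=manip.landmark_of("top",q)[0]; print(q,l["conf"],at(c,l["centre"],0).round(3))
E
```

```text
orange [307 222   7   6  32] [310.      224.71875] [ 0.5338 -0.0434]
blue [293 223   6   6  25] [295.32 225.24] [ 0.5332 -0.0019]
green [214 214   9  20 144] [218.0625     223.18055556] [0.5426 0.2157]
red [324 220   8  11  76] [327.61842105 225.14473684] [ 0.5319 -0.0933]
yaw -0.14569596699452617 -1.9868069243676647 0.13134576881447818 0.3092301606730073
0.59 ((273.7732849121094, 225.48793029785156), (114.48601531982422, 136.2021026611328), 89.10482788085938)
amber_bottle 0.68 [ 0.52  -0.227  0.   ]
pink_mould 0.96 [0.526 0.36  0.   ]
clear_cup 0.67 [0.699 0.219 0.   ]
```

```bash
python3 -m handwheel '{"dp":[[-40,45,0],[-80,90,0],[-120,135,0],[-160,180,0],[-190,213,0],[-220,246,0],[-250,280,0],[-280,314,0],[-310,347,0],[-340,381,0],[-370,414,0],[-400,448,0],[-430,482,0],[-460,515,0],[-490,549,0],[-520,582,0],[-545,610,0],[-559,626,0],[-559,626,0],[-559,626,0]],"turn":[[0,0,0.05],[0,0,0.1],[0,0,0.15],[0,0,0.2],[0,0,0.25],[0,0,0.3],[0,0,0.35],[0,0,0.4],[0,0,0.4],[0,0,0.4],[0,0,0.4],[0,0,0.4],[0,0,0.4],[0,0,0.4],[0,0,0.4],[0,0,0.4],[0,0,0.4],[0,0,0.4],[0,0,0.4],[0,0,0.4]],"gripper":[1,1,1,1,1,1,1,1,1,1,1,1,1,1,1,1,1,1,1,1]}'
python3 - <<'E'
from h import *
c=cam("wrist","w1"); print(c["K"],c["origin"])
for q,z in [("lever_pad",.115),("rocker_on_end",.0935),("thick_button_top",.092),("thin_button_top",.092),("reverse_button_top",.092),("laminator",0)]:
    for l in manip.landmark_of("wrist",q)[:2]: print(q,l["conf"],l["centre"],at(c,l["centre"],z).round(4))
s=manip.get_state();print(s["ee_pos"],R.from_quat(s["tcp_rot"]).as_matrix().round(4),s["ft_force"],s["time"],s["joints"])
E
```

```text
time: 2.95
ee_pos: [0.5154, 0.216, 0.2309]
tcp_rot: [0.002, 1.0, -0.0, -0.0]
ft_force: [-0.0, -0.6, 1.1]
gripper_width: 0.0003
finger_force: 0.0
[[325.1922621    0.         278.83661194]
 [  0.         325.1922621  209.37204287]
 [  0.           0.           1.        ]] [0.43553187 0.21672469 0.37388739]
lever_pad 0.89 [277.6, 217.7] [0.5269 0.215  0.115 ]
rocker_on_end 0.77 [18.3, 224.5] [ 0.5441 -0.095   0.0935]
thick_button_top 0.66 [48.5, 214.9] [ 0.5323 -0.0399  0.092 ]
thick_button_top 0.19 [153.9, 190.7] [0.508  0.0984 0.092 ]
thin_button_top 0.5 [73.2, 215.3] [ 0.5326 -0.0029  0.092 ]
reverse_button_top 0.6 [107.9, 213.3] [0.5304 0.0432 0.092 ]
laminator 0.74 [151.0, 193.0] [0.5345 0.0554 0.    ]
[0.51555729 0.21525517 0.23163746] [[-1.0e+00  6.1e-03  3.0e-04]
 [ 6.1e-03  1.0e+00  3.0e-04]
 [-3.0e-04  3.0e-04 -1.0e+00]] [ 0.00452759 -0.63298095 -0.11659896] 3.3 [ 6.85582791e-01  2.71757972e-01 -1.57176637e-01 -2.40009220e-05
 -1.14142586e+00 -2.26244814e+00]
```

View pics/w1.png

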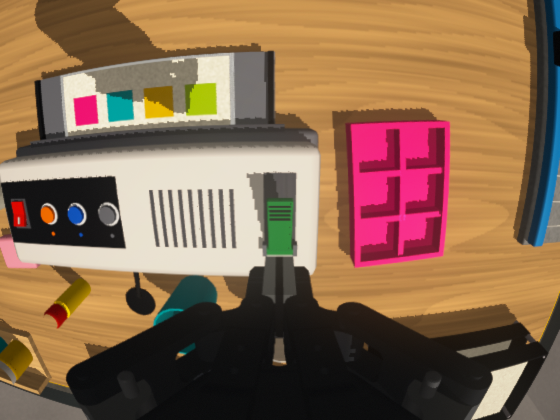

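The wrist view shows the green lever at (280,197–255), its ribs at (280,211), and hinge lugs near (281,245). Buttons are at (48/76/108,214) and the rocker at (18,214).

```bash
python3 - <<'E'
from h import *
c=cam("wrist")
for n,p,z in [("front",(280.5,199),.12),("ribs",(280,211),.115),("hinge",(281,246),.086),("slotfront",(280,174),.085),("hingeL",(267,244),.088),("hingeR",(296,244),.088),("or",(48.5,214.5),.092),("bl",(76,214.5),.092),("gr",(108.5,214.5),.092)]: print(n,at(c,p,z).round(4))
E
```

```text
front [0.5096 0.2168 0.12  ]
ribs [0.5216 0.2164 0.115 ]
hinge [0.5671 0.2172 0.086 ]
slotfront [0.4962 0.2166 0.085 ]
hingeL [0.564  0.2037 0.088 ]
hingeR [0.5642 0.2317 0.088 ]
or [ 0.532  -0.0408  0.092 ]
bl [5.32e-01 2.00e-04 9.20e-02]
gr [0.532  0.0427 0.092 ]
```

```bash
python3 -m handwheel '{"dp":[[0,1,35],[0,1,70],[0,1,95],[0,1,103],[0,1,109],[0,1,114],[0,1,119],[0,1,124],[0,1,128],[0,1,132],[0,1,135],[0,1,137],[0,1,137]],"turn":[[0,0,0],[0,0,0],[0,0,0],[0,0,0],[0,0,0],[0,0,0],[0,0,0],[0,0,0],[0,0,0],[0,0,0],[0,0,0],[0,0,0],[0,0,0]],"gripper":[1,1,1,1,1,1,1,1,1,1,1,1,1]}'; python3 -m handwheel '{"dp":[[0,0,1],[0,0,1]],"turn":[[0,0,0],[0,0,0]],"gripper":[1,1]}'
```

```text
time: 4.65
ee_pos: [0.5156, 0.2169, 0.0938]
tcp_rot: [0.003, 1.0, -0.0, -0.0]
ft_force: [0.6, -0.3, 0.2]
gripper_width: 0.0003
finger_force: 0.0
time: 4.85
ee_pos: [0.5157, 0.2169, 0.0932]
tcp_rot: [0.003, 1.0, 0.0, 0.0]
ft_force: [0.3, 1.3, 0.3]
gripper_width: 0.0002
finger_force: 0.1
```

```bash
python3 -m handwheel '{"dp":[[0,0,1],[0,0,1.5],[0,0,1.5]],"turn":[[0,0,0],[0,0,0],[0,0,0]],"gripper":[1,1,1]}'; python3 -m handwheel '{"dp":[[0,0,0.5],[0,0,1],[0,0,1]],"turn":[[0,0,0],[0,0,0],[0,0,0]],"gripper":[1,1,1]}'
```

```text
time: 5.15
ee_pos: [0.5156, 0.2169, 0.092]
tcp_rot: [0.003, 1.0, -0.0, 0.0]
ft_force: [-1.4, 0.5, 3.0]
gripper_width: -0.0001
finger_force: 1.4
time: 5.45
ee_pos: [0.5156, 0.217, 0.0917]
tcp_rot: [0.002, 1.0, -0.0, 0.0]
ft_force: [-3.8, -0.3, 6.6]
gripper_width: 0.0
finger_force: 3.6
```

```bash
python3 -m handwheel '{"dp":[[0,0,0.5],[0,0,1],[0,0,1]],"turn":[[0,0,0],[0,0,0],[0,0,0]],"gripper":[1,1,1]}'; python3 -m handwheel '{"dp":[[0,0,-20],[0,0,-65],[0,0,-100],[0,0,-100],[0,0,-100]],"turn":[[0,0,0],[0,0,0],[0,0,0],[0,0,0],[0,0,0]],"gripper":[1,1,1,1,1]}'
python3 - <<'E'
from h import *
c=cam("wrist","w2")
cv2.imwrite("pics/w2c.png",cv2.resize(cv2.cvtColor(c["img"][130:290,220:340],cv2.COLOR_RGB2BGR),None,fx=3.5,fy=3.5))
l=manip.landmark_of("wrist","lever_pad")[0];print(l["conf"],at(c,l["centre"],.092))
E
```

```text
time: 5.75
ee_pos: [0.5156, 0.217, 0.0915]
tcp_rot: [0.002, 1.0, -0.0, 0.0]
ft_force: [-5.2, -1.0, 11.4]
gripper_width: -0.0001
finger_force: 5.6
time: 6.25
ee_pos: [0.5157, 0.2171, 0.1903]
tcp_rot: [0.003, 1.0, 0.001, 0.001]
ft_force: [0.4, -0.3, -1.2]
gripper_width: -0.0002
finger_force: 0.0
0.77 [0.51762993 0.21675775 0.092     ]
```

View pics/w2c.png

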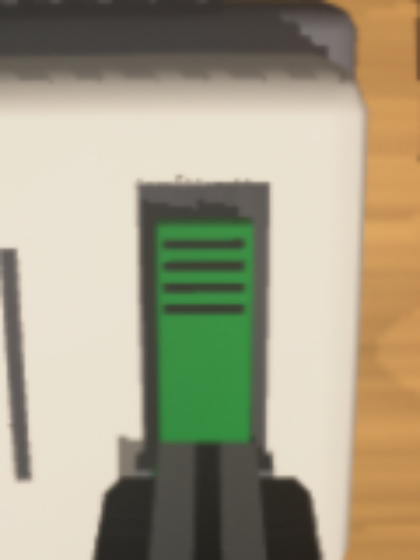

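The lever lies flat in its recess (ribs at crop (203,240–310)). Next, I go above the rocker.

```bash
python3 -m handwheel '{"dp":[[-5,-45,0],[-10,-90,0],[-15,-135,0],[-20,-180,0],[-25,-225,0],[-30,-270,0],[-31,-300,0],[-31,-310,0],[-31,-310,0],[-31,-310,0]],"turn":[[0,0,0],[0,0,0],[0,0,0],[0,0,0],[0,0,0],[0,0,0],[0,0,0],[0,0,0],[0,0,0],[0,0,0]],"gripper":[1,1,1,1,1,1,1,1,1,1]}'
python3 - <<'E'
from h import *
c=cam("wrist","w3")
cv2.imwrite("pics/w3c.png",cv2.resize(cv2.cvtColor(c["img"][130:290,200:460],cv2.COLOR_RGB2BGR),None,fx=3,fy=3))
hsv=cv2.cvtColor(c["img"],cv2.COLOR_RGB2HSV)
k=((cv2.inRange(hsv,(0,150,90),(6,255,255))>0)).astype(np.uint8);k[:,340:]=0;k[:150]=0;k[290:]=0
print(cv2.boundingRect(cv2.findNonZero(k)))
for q,z in [("rocker_on_end",.0935),("thick_button_top",.092),("thin_button_top",.092),("reverse_button_top",.092)]:
    for l in manip.landmark_of("wrist",q)[:1]: print(q,l["conf"],l["centre"],at(c,l["centre"],z).round(4))
    for l in manip.trace("wrist",q)[:1]: print(" tr",l["conf"],l["centre"],at(c,l["centre"],z).round(4))
print(manip.get_state()["ee_pos"])
E
```

```text
time: 7.35
ee_pos: [0.5447, -0.0926, 0.189]
tcp_rot: [0.002, 1.0, 0.0, -0.001]
ft_force: [0.0, -0.1, -0.1]
gripper_width: 0.0
finger_force: 0.0
(264, 175, 27, 40)
rocker_on_end 0.66 [275.3, 209.7] [ 0.5425 -0.0952  0.0935]
 tr 0.98 [277.9, 194.0] [ 0.5299 -0.0931  0.0935]
thick_button_top 0.73 [342.3, 194.7] [ 0.531  -0.0432  0.092 ]
 tr 0.79 [342.6, 195.5] [ 0.5317 -0.043   0.092 ]
thin_button_top 0.91 [389.8, 199.5] [ 0.5349 -0.0037  0.092 ]
 tr 0.66 [389.2, 197.8] [ 0.5335 -0.0044  0.092 ]
reverse_button_top 0.87 [437.7, 193.1] [0.5292 0.0395 0.092 ]
 tr 0.68 [437.5, 193.8] [0.5298 0.0393 0.092 ]
[ 0.54508807 -0.09274489  0.1899001 ]
```

View pics/w3c.png

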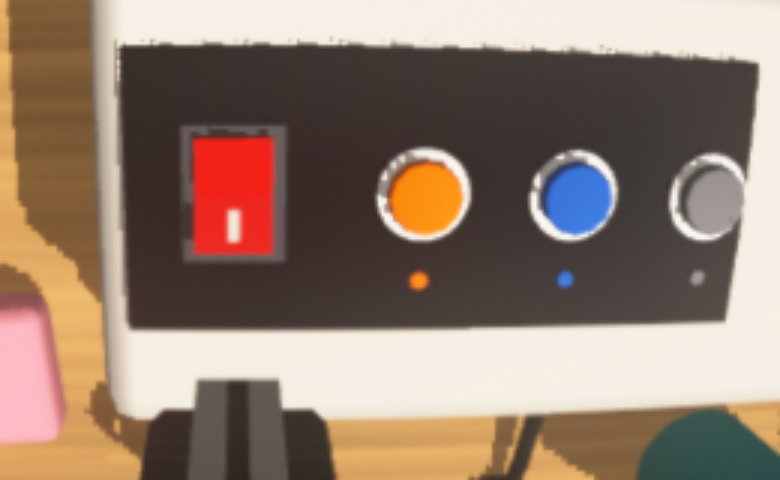

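The rocker's box is at columns 264–290, rows 175–214, with the white bar at the back, and its pivot is at about x = 0.531. The tool is about 14 mm behind it, so I press.

```bash
python3 -m handwheel '{"dp":[[-1,0,40],[-1,0,75],[-1,0,90],[-1,0,94],[-1,0,96],[-1,0,97],[-1,0,98],[-1,0,98]],"turn":[[0,0,0],[0,0,0],[0,0,0],[0,0,0],[0,0,0],[0,0,0],[0,0,0],[0,0,0]],"gripper":[1,1,1,1,1,1,1,1]}'; python3 -m handwheel '{"dp":[[0,0,1],[0,0,1.5],[0,0,1.5]],"turn":[[0,0,0],[0,0,0],[0,0,0]],"gripper":[1,1,1]}';python3 -m handwheel '{"dp":[[0,0,0.5],[0,0,1],[0,0,1]],"turn":[[0,0,0],[0,0,0],[0,0,0]],"gripper":[1,1,1]}'
```

```text
time: 8.6
ee_pos: [0.5468, -0.0932, 0.093]
tcp_rot: [0.002, 1.0, 0.0, 0.001]
ft_force: [-1.3, -0.5, 3.4]
gripper_width: -0.0001
finger_force: 1.4
time: 8.9
ee_pos: [0.5475, -0.0932, 0.0911]
tcp_rot: [0.002, 1.0, -0.0, 0.002]
ft_force: [1.7, -0.9, 3.5]
gripper_width: 0.0002
finger_force: 1.9
time: 9.2
ee_pos: [0.5477, -0.0932, 0.0901]
tcp_rot: [0.002, 1.0, -0.0, 0.002]
ft_force: [3.5, -1.4, 5.6]
gripper_width: -0.0001
finger_force: 2.6
```

```bash
python3 -m handwheel '{"dp":[[0,0,1],[0,0,1.5],[0,0,1.5]],"turn":[[0,0,0],[0,0,0],[0,0,0]],"gripper":[1,1,1]}';python3 -m handwheel '{"dp":[[0,0,0.5],[0,0,1],[0,0,1]],"turn":[[0,0,0],[0,0,0],[0,0,0]],"gripper":[1,1,1]}'
```

```text
time: 9.5
ee_pos: [0.5477, -0.0932, 0.0899]
tcp_rot: [0.002, 1.0, -0.0, 0.002]
ft_force: [1.6, -0.6, 11.8]
gripper_width: -0.0001
finger_force: 6.1
time: 9.8
ee_pos: [0.5478, -0.0932, 0.0898]
tcp_rot: [0.002, 1.0, -0.0, 0.002]
ft_force: [0.1, 1.2, 16.0]
gripper_width: 0.0
finger_force: 8.5
```

Hard stop reached at 90 mm. I lift and look from above, shifted toward the orange button.

```bash
python3 -m handwheel '{"dp":[[0,0,-15],[0,0,-60],[0,0,-103],[10,35,-103],[15,50,-103],[15,50,-103],[15,50,-103]],"turn":[[0,0,0],[0,0,0],[0,0,0],[0,0,0],[0,0,0],[0,0,0],[0,0,0]],"gripper":[1,1,1,1,1,1,1]}'
python3 - <<'E'
from h import *
c=cam("wrist","w4")
cv2.imwrite("pics/w4c.png",cv2.resize(cv2.cvtColor(c["img"][130:290,180:440],cv2.COLOR_RGB2BGR),None,fx=3,fy=3))
for q,z in [("rocker_on_end",.090),("thick_button_top",.092),("thin_button_top",.092),("reverse_button_top",.092)]:
    for l in manip.landmark_of("wrist",q)[:1]: print(q,l["conf"],l["centre"],at(c,l["centre"],z).round(4))
    for l in manip.trace("wrist",q)[:1]: print(" tr",l["conf"],l["centre"],at(c,l["centre"],z).round(4))
print(manip.get_state()["ee_pos"])
E
```

```text
time: 10.5
ee_pos: [0.5299, -0.0431, 0.1886]
tcp_rot: [0.002, 1.0, -0.0, -0.002]
ft_force: [0.5, -0.1, 0.2]
gripper_width: -0.0
finger_force: 0.0
rocker_on_end 0.8 [215.8, 231.3] [ 0.5465 -0.0941  0.09  ]
 tr 0.87 [216.2, 213.9] [ 0.5316 -0.0928  0.09  ]
thick_button_top 0.93 [279.5, 215.6] [ 0.5326 -0.0425  0.092 ]
 tr 0.82 [280.4, 216.5] [ 0.5333 -0.0418  0.092 ]
thin_button_top 0.58 [328.3, 216.4] [ 0.5335 -0.0042  0.092 ]
 tr 0.77 [329.8, 215.4] [ 0.5326 -0.003   0.092 ]
reverse_button_top 0.75 [384.5, 213.3] [0.5312 0.0421 0.092 ]
 tr 0.84 [381.5, 210.5] [0.5288 0.0393 0.092 ]
[ 0.53126664 -0.04343614  0.18964841]
```

View pics/w4c.png

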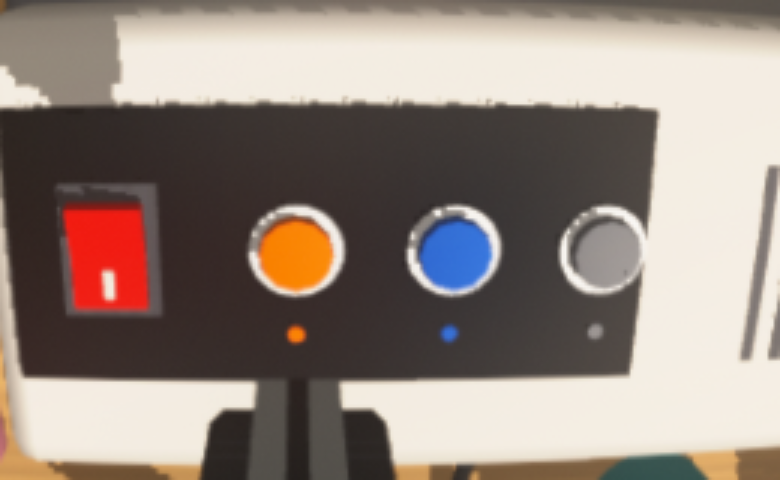

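The rocker has tipped over (its front wing now casts the shadow) and the orange button is at crop (296,255), directly below the tool. I press it stepwise.

```bash
python3 -m handwheel '{"dp":[[-1,1,40],[-1,1,75],[-1,1,92],[-1,1,96],[-1,1,98],[-1,1,99.5],[-1,1,101],[-1,1,102],[-1,1,103],[-1,1,103]],"turn":[[0,0,0],[0,0,0],[0,0,0],[0,0,0],[0,0,0],[0,0,0],[0,0,0],[0,0,0],[0,0,0],[0,0,0]],"gripper":[1,1,1,1,1,1,1,1,1,1]}'; python3 -m handwheel '{"dp":[[0,0,0.5],[0,0,1],[0,0,1]],"turn":[[0,0,0],[0,0,0],[0,0,0]],"gripper":[1,1,1]}'
```

```text
time: 11.95
ee_pos: [0.533, -0.0421, 0.0877]
tcp_rot: [0.002, 1.0, 0.0, 0.001]
ft_force: [-0.7, -1.1, 4.9]
gripper_width: -0.0002
finger_force: 2.5
time: 12.25
ee_pos: [0.5331, -0.0421, 0.0874]
tcp_rot: [0.002, 1.0, -0.0, 0.001]
ft_force: [-1.8, -0.3, 10.7]
gripper_width: -0.0001
finger_force: 5.3
```

Fully in: 10.7 N against the stop. I press slightly harder, hold for about a second, and release.

```bash
python3 -m handwheel '{"dp":[[0,0,0.5],[0,0,0.5],[0,0,0.5],[0,0,0.5],[0,0,0.5],[0,0,0.5],[0,0,0.5],[0,0,0.5],[0,0,0.5],[0,0,0.5]],"turn":[[0,0,0],[0,0,0],[0,0,0],[0,0,0],[0,0,0],[0,0,0],[0,0,0],[0,0,0],[0,0,0],[0,0,0]],"gripper":[1,1,1,1,1,1,1,1,1,1]}'; python3 -m handwheel '{"dp":[[0,0,-10],[0,0,-40],[0,0,-90],[0,0,-140],[0,0,-150],[0,0,-150]],"turn":[[0,0,0],[0,0,0],[0,0,0],[0,0,0],[0,0,0],[0,0,0]],"gripper":[1,1,1,1,1,1]}'
python3 - <<'E'
from h import *
c=cam("wrist","w5")
E
```

```text
time: 13.25
ee_pos: [0.5331, -0.0421, 0.0874]
tcp_rot: [0.002, 1.0, -0.0, 0.001]
ft_force: [-4.5, 0.1, 13.1]
gripper_width: 0.0003
finger_force: 6.5
time: 13.85
ee_pos: [0.5333, -0.0417, 0.2375]
tcp_rot: [0.003, 1.0, 0.001, 0.003]
ft_force: [-0.9, -0.6, -1.0]
gripper_width: 0.0001
finger_force: 0.0
```

View pics/w5.png

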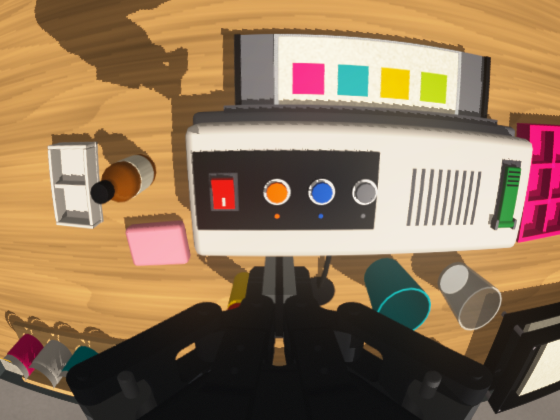

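The final view shows the lever flat (508,195), the rocker on (223,194), the buttons released (277/321/365,192), and nothing else moved.

```bash
python3 -c "
from workcell import manip
print(manip.sign_off())"
```

```text
the job is handed in; nothing more can be done
None
```

The job is handed in: the lever is down flat, the rocker is on, and the orange button was held fully in for about a second and released, with nothing else seen to have moved.

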